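Feed a sample block into the clamped measuring head with a push stick

TASK

Take the black push stick by its upright handle and, with the stick alone (no fingers or arm on the block), push the white sample block through the guide channel, past the side catch and against the sprung buffer in the measuring head until the catch snaps out behind the block and holds it there. Go by feel, never pressing on the block with more than 20 N, then draw the stick out and lay it flat on the bench beside the station, as it lay before, without disturbing the other things on the bench.

Things in the scene. Friction and masses are not known exactly. Their poses are not given: they have to be found in the camera images.
- station: Aluminium feed station fixed to the bench. Origin at bench level on the channel's centre line; x = feed direction, y = left of the feed, z up. Base plate x -140 to +160, y +-45 mm, 10 mm thick; its top is the channel floor. A dark steel measuring head is clamped over the far end of the channel (see buffer); its bar stands outside the low rail, y 32 to 45, z 25 to 37 mm.
- mouth (a point): Mouth of the guide channel: on the floor and centre line, station x -50 mm. Channel 33 mm wide, from here to x +140, between a low rail on +y (14 mm above the floor) and a tall fence on -y (24 mm above it), both 14 mm thick. Two lead-in cheeks flare from here back to about x -77, 24 degrees each side, to 57 mm wide. Behind them, to x -140, an open apron level with the floor.
- buffer (a joint): Compression of the head's sprung steel buffer plate, m: 0 untouched, grows in the feed direction, 0.010 hard stop. 2.4 N at first touch, then 1.2 N per mm (14 N at 0.010), plus 1 to 3 N drag of the block. The head is clamped anew each time: the resting plate face is anywhere at station x +67 to +103 mm, not measured. The block has passed the catch at 0.005 and, held by it, stays at about 0.005.
- catch (a joint): Sprung steel side catch on the head, m: 0 = out in the channel, grows as pushed aside to station +y (about 0.003 to 0.005 while the block passes). It stands above the low rail, z 25.5 to 33.5 mm over the bench, reaching in to 10 mm from the centre line. Ramp toward the mouth; square holding face 45 mm before the resting buffer face. Passing the ramp takes about 1 to 5 N.
- sample: White plastic sample block, 50 x 30 x 24 mm (x, y, z), about 0.12 kg, lying on the apron before the mouth with its long side roughly along the channel. Origin: centre of its underside; x along its 50 mm length, which starts roughly in the feed direction.
- stick: Black plastic push stick, about 0.12 kg, lying flat on the bench with its handle upright. Handle block 40 x 22 x 45 mm (x, y, z) at the rear; from its front a straight blade 160 x 16 x 10 mm runs forward flush with the underside. Origin: underside, below the handle's centre; x points along the blade to its tip, 180 mm from the origin; z up.
- stick_tip (a point): Centre of the stick blade's flat front face, 180 mm ahead of the stick's origin and 5 mm above its underside.
- handset: Bystander: black handheld detector, 145 x 46 x 35 mm, lying on the far side of the station. Origin under its body.
- cap: Bystander: small black open cap, 48 mm across, 45 mm tall, standing on the robot's side of the station. Origin: centre of its underside.
- carton: Bystander: cardboard carton 90 x 150 x 55 mm with a circuit board on it, beyond the work to the front. Origin: centre of its underside.

How it is judged:
By the outcome, as a careful person would: the job done as asked, in the order asked, and still so for the second after the job is handed in, with the robot touching nothing.
It also fails if it takes over 58 s, if anything falls off the work surface, if the arm or the gripper's body presses on something with over 40 N, if the wrist force passes 120 N, or if a joint passes its speed limit or range.

ROBOT

A 6-joint arm with a two-finger parallel gripper is mounted at the origin on the work surface. World frame = base frame: x ahead of the robot, y to its left, z up, the work surface at z = 0. Lengths are in m, angles in rad, forces in N, time in s.
With the tool pointing down it reaches from about 0.35 to 0.85 m from the base axis. Payload 8.1 kg.
Tool frame: the origin (TCP) lies at the very end of the fingers, on their centre line; the grasp point (between the pads) lies 19 mm behind it; z points along the fingers, y is the line along which they close (so a half turn about z gives the same grasp; the last joint's range is limited). The gripper opens to 93 mm and grips with 3 to 60 N. Pads are 15 mm wide; open, the fingers measure 128 mm over their backs; the gripper's body (75 mm by 188 mm) begins 65 mm behind the grasp point.
Start: joints at [1.112, 0.13, 1.488, -0, 1.523, -0.085], TCP at [0.219, 0.559, 0.219] pointing down, gripper open.
Joint ranges: [-2.96, 2.96], [-0.89, 2.26], [0.02, 2.5], [-1.34, 4.48], [0, 2.73], [-2.66, 2.66]. Speed limits (rad/s): [2.39, 2.39, 2.79, 3.14, 3.14, 3.14].

INTERFACE

Orientations are given as a rotation vector (axis times angle).
In Python, from bench import arm gives the robot as it stands.
- The arm moves only by the tool inch_along, called as name(argument=value, ...), one argument or row to a line, values as JSON. Schema: {"type":"object","properties":{"offsets":{"type":"array","items":{"type":"number"},"minItems":5,"maxItems":100},"only":{"type":"string"},"quiet":{"type":"boolean"},"lines":{"type":"string"}},"required":["offsets"],"additionalProperties":false}. offsets is one flat list of numbers that holds 1 to 20 rows one after another, with no inner brackets; each row has 5 numbers: the opening from 0.0 (shut) to 1.0 (fully open), then dx, dy, dz in shares of 1 m (1.0 is 1 m), then a turn about the tool's z in normalised numbers (1 is 2 rad); each row is the pose to reach, as a shift and turn from the pose commanded when the call began, along the tool's axes at that moment; what a row does not reach only later rows make up. A row lasts 1/12 s, in which the tool goes at most 0.0417 m and 0.125 rad, less where a joint would pass 70% of its speed; a pose out of reach is approached as far as the arm can. The fingers move at their own pace and stop on an object; the grip force is fixed at half the most. Time passes only in rows, so rows that do not move let the fingers close. The tool returns the time, the measured TCP pose, the force, the opening and the grip force at its end. only (a regular expression) keeps the lines of the reply that match it, lines (a string "A,B") keeps lines A to B, and quiet returns only ok. Input that does not fit is refused with a message, and nothing moves.
- arm.sense(): the state, without advancing time (a new reading comes with each control period).
- arm.capture(name): name is "scene" or "top" or "wrist"; returns a dict with "frame" (400x640x3 uint8, red, green, blue), "range_z" (400x640 float32, m along the optical axis (not along the pixel's ray), 0 where there is no reading), "mtx" (3x3 intrinsics, pixels), "world_to_cam" (4x4, takes a point from world to camera coordinates). Camera axes: x right, y up, looking along -z (the intrinsics and any distortion apply to the point x, -y, -z); pixel columns grow to the right and rows downward; lengths in m; the calibration is good to about 2 mm. The wrist camera is an equidistant fisheye: a pixel r from the principal point sees the ray r / f radians off the axis. A picture is of the moment at which its call begins.
- arm.job_done(): hands the job in; it is judged then, once.
The state is a dict: "clock": time; "qpos": joint angles; "joint_velocities": joint speeds; "joint_torque": joint torques, N m; "eef_pos": TCP position; "ee_rot": TCP orientation; "wrist_force": force on the tool from outside, world axes, zero at the start; "wrist_torque": the same for the moment, N m; "opening": opening from 0.0 (shut) to 1.0 (fully open); "grip_force": force on a finger pad.
Only numpy, scipy, OpenCV 4.12 (cv2) and the standard library are available. Lean on these libraries where they do the work, as an engineer would, in place of code of your own. Each camera call takes 0.05 s, during which the arm holds its last target. There are 200 camera calls.

## Working session

There is one attempt and no reset: what is moved stays moved. The work goes in short steps, Python scripts to look and compute and a tool call to move; the robot and the scene stay as the last step left them, time stands still between calls to the robot, and variables do not carry over. Pictures are saved under pics/ and viewed, at most 10 in all, crops included, and the job is handed in when it is done.

```bash
ls; mkdir -p pics; python3 - <<'E'
from bench import arm
import cv2, numpy as np
s=arm.sense(); print(s)
for n in("top","scene"):
    c=arm.capture(n); np.savez(f"{n}.npz",**c); cv2.imwrite(f"pics/{n}.png",c["frame"][:,:,::-1]); print(n,c["mtx"],c["world_to_cam"])
E
```

```text
pics
{'clock': 0.0, 'qpos': array([ 1.11158349e+00,  1.31127008e-01,  1.48930473e+00, -1.69313024e-05,
        1.52298893e+00, -8.54122099e-02]), 'joint_velocities': array([ 2.66092626e-04, -1.12008109e-03,  1.75416550e-04,  8.60789096e-05,
        4.14244637e-04,  3.81381617e-04]), 'joint_torque': array([-1.58404259e-04, -5.59846902e+01, -4.91754019e+01,  7.67990830e-02,
        3.54353024e-02, -1.34267912e-04]), 'eef_pos': array([0.21882889, 0.55805146, 0.21759388]), 'ee_rot': array([-5.83662335e-01, -3.08641351e+00,  2.77234889e-03]), 'wrist_force': array([-0.53118836, -0.79565168,  0.96562436]), 'wrist_torque': array([-0.0443651 ,  0.02208282,  0.04972585]), 'grip_force': 0.0, 'opening': 1.001028165557498}
top [[453.37121518   0.         320.01543405]
 [  0.         453.37121518 200.76298131]
 [  0.           0.           1.        ]] [[-0.01939076 -0.99979268 -0.00621195 -0.05660321]
 [ 0.98200375 -0.02021245  0.18777669 -0.5754164 ]
 [-0.18786332 -0.00245902  0.9821921  -1.02570256]
 [ 0.          0.          0.          1.        ]]
scene [[416.92306297   0.         316.51693948]
 [  0.         416.92306297 200.64080229]
 [  0.           0.           1.        ]] [[ 0.59661228  0.80242239  0.01311886 -0.29086757]
 [-0.62830598  0.45685942  0.62969125  0.35554124]
 [ 0.49928488 -0.38392418  0.77673472 -1.52179559]
 [ 0.          0.          0.          1.        ]]
```

View pics/top.png

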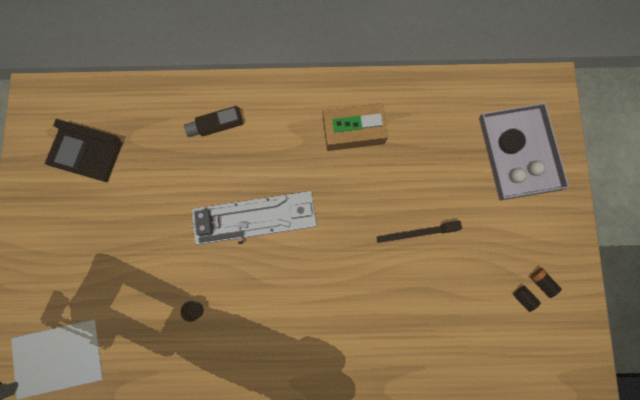

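View pics/scene.png

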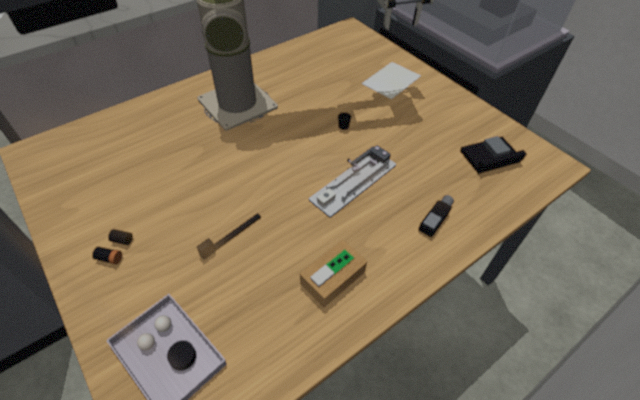

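The top view shows the station at about (253,218), with its head at the left (203,220), so feed is image left (+y). The block is at about (300,210). The stick runs from its tip at (377,239) to its handle at (452,227). In the scene view, the stick's handle is at (207,247).

```bash
cat > h.py <<'E'
import numpy as np, cv2
def ray(c,uv,z):
    K,T=c["mtx"],c["world_to_cam"]; R,t=T[:3,:3],T[:3,3]
    uv=np.atleast_2d(np.asarray(uv,float)); d=np.c_[(uv[:,0]-K[0,2])/K[0,0],-(uv[:,1]-K[1,2])/K[1,1],-np.ones(len(uv))]@R
    o=-R.T@t; return o+d*((z-o[2])/d[:,2])[:,None]
def cloud(c):
    K,T=c["mtx"],c["world_to_cam"]; v,u=np.mgrid[:400,:640]; z=c["range_z"]
    P=np.stack([(u-K[0,2])/K[0,0]*z,-(v-K[1,2])/K[1,1]*z,-z],-1)
    return (P-T[:3,3])@T[:3,:3]
E
python3 - <<'E'
from h import *
c=np.load("top.npz"); f=c["frame"]
a=cv2.resize(f[180:255,180:330,::-1],(750,375),interpolation=cv2.INTER_CUBIC)
b=cv2.resize(f[210:250,365:470,::-1],(525,200),interpolation=cv2.INTER_CUBIC)
o=np.zeros((580,750,3),np.uint8);o[:375]=a;o[378:578,:525]=b;cv2.imwrite("pics/z.png",o)
P=cloud(c)
hsv=cv2.cvtColor(f,cv2.COLOR_RGB2HSV)
# station: low saturation region
def blob(m,u0,u1,v0,v1):
    k=np.zeros(m.shape,np.uint8);k[v0:v1,u0:u1]=m[v0:v1,u0:u1]
    n,l,s,_=cv2.connectedComponentsWithStats(k); i=1+s[1:,4].argmax(); return l==i
for n,m,box in (("station",hsv[...,1]<60,(180,330,180,255)),("stick",hsv[...,2]<60,(365,475,210,255)),("cap",hsv[...,2]<60,(175,210,295,325)),("handset",hsv[...,2]<70,(180,250,100,145)),("carton",hsv[...,0]>200,(0,1,0,1))):
    if n=="carton":continue
    l=blob(m,*box); uv=np.argwhere(l)[:,::-1]; W=ray(c,uv,.01 if n=="station" else .005)[:,:2].astype(np.float32)
    print(n,len(uv),cv2.minAreaRect(W),cv2.boxPoints(cv2.minAreaRect(W)).round(4).tolist(),"ptsz",np.percentile(P[l][:,2],[5,50,95]).round(4))
E
```

```text
station 4454 ((0.5394522547721863, 0.09852445870637894), (0.10123352706432343, 0.3049435019493103), 7.7595534324646) [[0.46869999170303345, 0.24279999732971191], [0.5098999738693237, -0.05939999967813492], [0.6101999878883362, -0.04569999873638153], [0.5690000057220459, 0.2563999891281128]] ptsz [0.0065 0.0128 0.0538]
stick 444 ((0.5020144581794739, -0.3089771568775177), (0.021122504025697708, 0.20585662126541138), 7.581779479980469) [[0.4779999852180481, -0.20829999446868896], [0.5051000118255615, -0.4124000072479248], [0.5260999798774719, -0.40959998965263367], [0.49889999628067017, -0.20559999346733093]] ptsz [0.0066 0.0111 0.0462]
cap 336 ((0.3231213092803955, 0.24348926544189453), (0.04413168132305145, 0.05135682597756386), 17.202119827270508) [[0.29440000653266907, 0.2615000009536743], [0.30959999561309814, 0.21240000426769257], [0.35179999470710754, 0.22550000250339508], [0.33660000562667847, 0.2745000123977661]] ptsz [0.0013 0.0202 0.0461]
handset 628 ((0.7980430126190186, 0.19225165247917175), (0.05285080522298813, 0.12235381454229355), 15.12435531616211) [[0.756600022315979, 0.2443999946117401], [0.7885000109672546, 0.12630000710487366], [0.8395000100135803, 0.14010000228881836], [0.8076000213623047, 0.2581999897956848]] ptsz [0.0138 0.032  0.0361]
```

View pics/z.png

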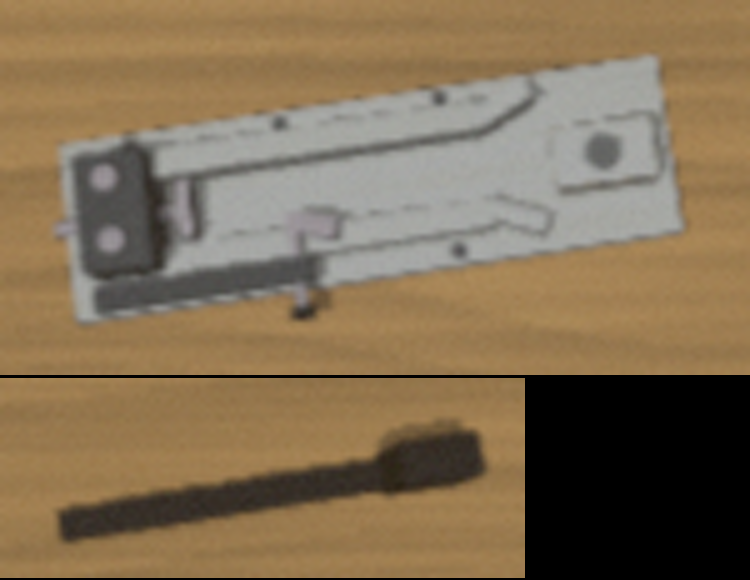

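The zoom shows the plate corners at (63,143), (657,57), (682,230) and (80,322). The block's top corners are near (555,130), (657,112), (660,178) and (560,190). The buffer plate is at (200,205), the catch at (318,222), the stick's tip at (62,526) and its handle at (432,462).

```bash
python3 - <<'E'
from h import *
c=np.load("top.npz"); f=c["frame"];s5=lambda p:np.array(p,float)/5+180-0.4
C=ray(c,s5([(63,143),(657,57),(682,230),(80,322)]),.01)[:,:2]
far=(C[0]+C[3])/2; near=(C[1]+C[2])/2; d=far-near; L=np.linalg.norm(d); 
e=[far-near, C[0]-C[1], C[3]-C[2]]
print("C",C.round(4).tolist(),"L",L,[np.degrees(np.arctan2(x[1],x[0])).round(2) for x in e], np.linalg.norm(C[0]-C[3]),np.linalg.norm(C[1]-C[2]))
x=d/L; y=np.array([-x[1],x[0]]); O=(far+near)/2-x*.010
st=lambda p:((p-O)@np.c_[x,y]).round(4).tolist()
print("O",O,"mouth",O-.05*x)
B=ray(c,s5([(555,130),(657,112),(660,178),(560,190)]),.034)[:,:2]
print("block st",st(B),st(B.mean(0)), "dot",st(ray(c,s5([(603,152)]),.034)[0,:2]))
print("buf edge",st(ray(c,s5([(200,180),(197,238)]),.03)[:,:2]),"catch tip",st(ray(c,s5([(340,212),(338,237),(290,222)]),.033)[:,:2]))
# stick
hsv=cv2.cvtColor(f,cv2.COLOR_RGB2HSV); k=np.zeros((400,640),bool);k[210:255,365:475]=hsv[210:255,365:475,2]<60
P=cloud(c); 
uv=np.argwhere(k)[:,::-1]; bl=uv[uv[:,0]<438]
W=ray(c,bl,.010)[:,:2].astype(np.float32); l=cv2.fitLine(W,cv2.DIST_HUBER,0,.01,.01).ravel(); dd=l[:2]*np.sign(l[3])
t=(W-l[2:])@dd; tip=l[2:]+dd*t.max(); print("stick dir",np.degrees(np.arctan2(dd[1],dd[0])),"tip",tip,"origin from tip",tip-.18*dd,"width",np.ptp((W-l[2:])@np.array([-dd[1],dd[0]])))
m=k&(P[...,2]>.03); h=ray(c,np.argwhere(m)[:,::-1],.045)[:,:2].astype(np.float32); print("handle top",len(h),cv2.minAreaRect(h), "blade z",np.median(P[k&(P[...,2]<.03)][:,2]))
print("stick in station",st(tip),st(h.mean(0)))
from scipy.spatial.transform import Rotation as R
from bench import arm
s=arm.sense();r=R.from_rotvec(s["ee_rot"]).as_matrix(); print(r.round(3)); 
E
```

```text
C [[0.5704, 0.2491], [0.6079, -0.046], [0.5208, -0.0569], [0.4814, 0.2378]] L 0.29739995096676264 [np.float64(97.42), np.float64(97.24), np.float64(97.6)] 0.08967540039765269 0.08780795901079162
O [0.54641324 0.08608708] mouth [0.55286786 0.03650545]
block st [[-0.0846, -0.0103], [-0.1348, -0.0117], [-0.1316, 0.0206], [-0.083, 0.0192]] [-0.1085, 0.0044] dot [-0.1061, 0.0038]
buf edge [[0.0892, -0.0124], [0.0937, 0.0156]] catch tip [[0.0234, 0.0138], [0.0258, 0.0257], [0.0478, 0.015]]
stick dir 98.15914 tip [ 0.48436558 -0.20676035] origin from tip [ 0.5099118  -0.38493833] width 0.011360488
handle top 135 ((0.5079629421234131, -0.37944331765174866), (0.019795596599578857, 0.03895571827888489), 6.993156909942627) blade z 0.009810845865691453
stick in station [-0.2824, 0.0993] [-0.4565, 0.0982]
[[-0.931  0.365 -0.001]
 [ 0.365  0.931 -0.001]
 [ 0.    -0.002 -1.   ]]
```

The manual's scale: turns go in shares of 2 rad. Converting my numbers, 1.06 rad / 2 = 0.53.

inch_along(
  offsets=[1,-0.364,-0.296,0,0.53,1,-0.364,-0.296,0,0.53,1,-0.364,-0.296,0,0.53,1,-0.364,-0.296,0,0.53,1,-0.364,-0.296,0,0.53,1,-0.364,-0.296,0,0.53,1,-0.364,-0.296,0,0.53,1,-0.364,-0.296,0,0.53,1,-0.364,-0.296,0,0.53,1,-0.364,-0.296,0,0.53,1,-0.364,-0.296,0,0.53,1,-0.364,-0.296,0,0.53,1,-0.364,-0.296,0,0.53,1,-0.364,-0.296,0,0.53],
)

```text
clock: 1.27
eef_pos: [0.4497, 0.1499, 0.2182]
ee_rot: [-2.066, -2.365, 0.001]
wrist_force: [0.6, -0.1, 0.1]
opening: 1.0
grip_force: 0.0
```

inch_along(
  offsets=[1,-0.535,-0.013,0,0,1,-0.535,-0.013,0,0,1,-0.535,-0.013,0,0,1,-0.535,-0.013,0,0,1,-0.535,-0.013,0,0,1,-0.535,-0.013,0,0,1,-0.535,-0.013,0,0,1,-0.535,-0.013,0,0,1,-0.535,-0.013,0,0,1,-0.535,-0.013,0,0,1,-0.535,-0.013,0.04,0,1,-0.535,-0.013,0.07,0,1,-0.535,-0.013,0.07,0,1,-0.535,-0.013,0.07,0,1,-0.535,-0.013,0.07,0],
)

```text
clock: 2.52
eef_pos: [0.5091, -0.3809, 0.144]
ee_rot: [-2.061, -2.363, 0.0]
wrist_force: [-0.3, 0.1, 0.1]
opening: 1.002
grip_force: 0.0
```

```bash
python3 - <<'E'
from bench import arm
from h import *
import json
c=arm.capture("wrist"); np.savez("wrist.npz",**c); cv2.imwrite("pics/w1.png",c["frame"][:,:,::-1]); print(c["mtx"],c["world_to_cam"].round(4)); s=arm.sense();print(s["eef_pos"],s["ee_rot"])
c=arm.capture("top");np.savez("top2.npz",**c)
E
```

```text
[[309.70691629   0.         320.195666  ]
 [  0.         309.70691629 199.34879588]
 [  0.           0.           1.        ]] [[ 0.9907  0.136  -0.0038 -0.452 ]
 [-0.1326  0.9582 -0.2536  0.4424]
 [-0.0308  0.2518  0.9673 -0.2072]
 [ 0.      0.      0.      1.    ]]
[ 0.50993062 -0.379926    0.14619634] [-2.06098750e+00 -2.36515524e+00 -8.40148849e-04]
```

View pics/w1.png

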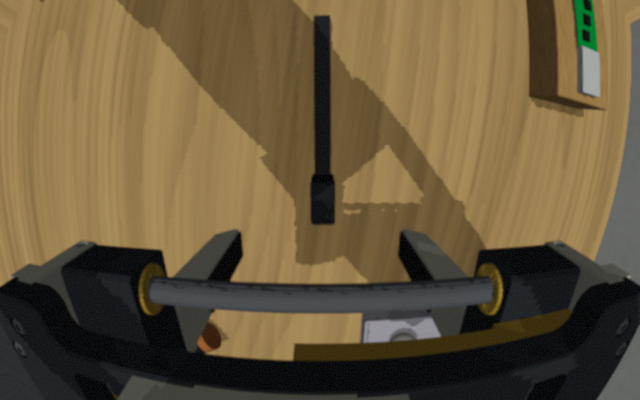

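The wrist view shows the handle between rows 175 and 223 at column 323, the blade running up to its tip at (322,16), and the fingers straddling it.

```bash
cat >> h.py <<'E'
def fray(c,uv,z):
    K,T=c["mtx"],c["world_to_cam"]; R,t=T[:3,:3],T[:3,3]
    a=(np.atleast_2d(np.asarray(uv,float))-K[:2,2])/K[0,0]; r=np.linalg.norm(a,axis=1,keepdims=True)
    n=a/np.maximum(r,1e-9)*np.sin(r); d=np.c_[n[:,0],-n[:,1],-np.cos(r)]@R; o=-R.T@t
    return o+d*((z-o[2])/d[:,2])[:,None]
E
python3 - <<'E'
from h import *
c=np.load("wrist.npz"); f=c["frame"]; k=f.max(2)<55; k[:, :300]=0;k[:,345:]=0;k[228:]=0
for v in (14,15,16,17,18,30,60,90,120,150,170,176,180,185,190,195,200,205,210,215,220,222,224): 
    u=np.flatnonzero(k[v]); 
    if len(u): 
        z=.010 if v<174 else .045
        a=fray(c,[(u.min()-.5,v),(u.max()+.5,v)],z); print(v,u.min(),u.max(),a.mean(0)[:2].round(4),np.linalg.norm(a[1]-a[0]).round(4),c["range_z"][v,323].round(3))
E
```

```text
16 322 327 [ 0.4888 -0.2059] 0.0058 0.264
17 315 328 [ 0.4861 -0.2073] 0.0136 0.264
18 315 328 [ 0.4862 -0.2084] 0.0136 0.264
30 314 329 [ 0.488  -0.2211] 0.0154 0.268
60 315 329 [ 0.4926 -0.2517] 0.0144 0.277
90 315 329 [ 0.4967 -0.2812] 0.0143 0.283
120 315 329 [ 0.5007 -0.3102] 0.0144 0.291
150 315 329 [ 0.5047 -0.3392] 0.0146 0.299
170 315 329 [ 0.5074 -0.3588] 0.0147 0.303
176 313 332 [ 0.5077 -0.3583] 0.0174 0.299
180 312 333 [ 0.5082 -0.3618] 0.0192 0.276
185 311 333 [ 0.5084 -0.3663] 0.0202 0.271
190 311 333 [ 0.509  -0.3708] 0.0203 0.272
195 311 334 [ 0.51   -0.3752] 0.0212 0.273
200 311 333 [ 0.5102 -0.3798] 0.0204 0.274
205 311 333 [ 0.5109 -0.3844] 0.0205 0.276
210 311 333 [ 0.5115 -0.389 ] 0.0206 0.277
215 311 333 [ 0.5122 -0.3937] 0.0207 0.278
220 311 333 [ 0.5128 -0.3984] 0.0208 0.279
222 312 333 [ 0.5135 -0.4002] 0.02 0.279
```

inch_along(
  offsets=[1,-0.001,0,0.04,0,1,-0.001,0,0.08,0,1,-0.001,0,0.11,0,1,-0.001,0,0.13,0,1,-0.001,0,0.138,0,1,-0.001,0,0.139,0,1,-0.001,0,0.139,0,0,-0.001,0,0.139,0,0,-0.001,0,0.139,0,0,-0.001,0,0.139,0,0,-0.001,0,0.139,0,0,-0.001,0,0.139,0,0,-0.001,0,0.139,0,0,-0.001,0,0.139,0,0,-0.001,0,0.139,0,0,-0.001,0,0.139,0],
)

```text
clock: 3.95
eef_pos: [0.5101, -0.3826, 0.0095]
ee_rot: [-2.064, -2.368, 0.0]
wrist_force: [-0.1, -0.0, 0.2]
opening: 0.399
grip_force: 0.0
```

inch_along(
  offsets=[0,0,0,0,0,0,0,0,0,0,0,0,0,0,0,0,0,0,0,0,0,0,0,0,0,0,0,0,0,0,0,0,0,0,0,0,0,0,0,0],
)

```text
clock: 4.62
eef_pos: [0.5101, -0.3826, 0.0096]
ee_rot: [-2.064, -2.368, 0.0]
wrist_force: [-0.1, -0.4, -1.0]
opening: 0.233
grip_force: 30.0
```

```bash
python3 - <<'E'
from bench import arm
import numpy as np
s=arm.sense();print(s["eef_pos"],s["ee_rot"],s["grip_force"],s["opening"])
r=s["ee_rot"];psi=2*np.arctan2(-r[1],-r[0]);print("tool yaw",np.degrees(psi))
th=np.radians(97.42);x=np.array([np.cos(th),np.sin(th)]);y=np.array([-x[1],x[0]]);O=np.array([.54641,.08609]);
print("tcp in station",(s["eef_pos"][:2]-O)@np.c_[x,y])
E
```

```text
[ 0.51010248 -0.3826181   0.00955375] [-2.06413820e+00 -2.36811187e+00  2.44726709e-05] 29.99882608652115 0.23327369858356728
tool yaw 97.84665961988853
tcp in station [-0.46009439  0.09653327]
```

To row units: 0.0075 rad / 2 = 0.0038.

inch_along(
  offsets=[0,0,0,-0.02,0,0,0,0,-0.045,0,0,0.02,0.02,-0.05,0.0038,0,0.05,0.05,-0.05,0.0038,0,0.08,0.075,-0.05,0.0038,0,0.11,0.09,-0.05,0.0038,0,0.131,0.0945,-0.05,0.0038,0,0.131,0.0945,-0.05,0.0038,0,0.131,0.0945,-0.03,0.0038,0,0.131,0.0945,-0.018,0.0038,0,0.131,0.0945,-0.013,0.0038,0,0.131,0.0945,-0.013,0.0038,0,0.131,0.0945,-0.013,0.0038],
)

```text
clock: 5.7
eef_pos: [0.5852, -0.2404, 0.0221]
ee_rot: [-2.073, -2.358, 0.001]
wrist_force: [0.8, -1.1, -0.8]
opening: 0.235
grip_force: 30.0
```

```bash
python3 - <<'E'
from bench import arm
from h import *
s=arm.sense();print(s["eef_pos"],s["ee_rot"],s["wrist_force"],s["wrist_torque"])
th=np.radians(97.42);x=np.array([np.cos(th),np.sin(th)]);y=np.array([-x[1],x[0]]);O=np.array([.54641,.08609]);
print("tcp in station",(s["eef_pos"][:2]-O)@np.c_[x,y])
c=arm.capture("wrist"); np.savez("wrist.npz",**c); t=arm.capture("top");np.savez("top3.npz",**t)
w=cv2.resize(c["frame"][0:200,220:420,::-1],(600,600),interpolation=cv2.INTER_CUBIC)
cv2.imwrite("pics/w2.png",w)
E
```

```text
[ 0.58518218 -0.24039636  0.02208054] [-2.07321807e+00 -2.35848781e+00  6.36420379e-04] [ 0.81939946 -1.13310705 -0.83931658] [-0.09380148  0.03558443 -0.0541253 ]
tcp in station [-0.32875952  0.00371552]
```

View pics/w2.png

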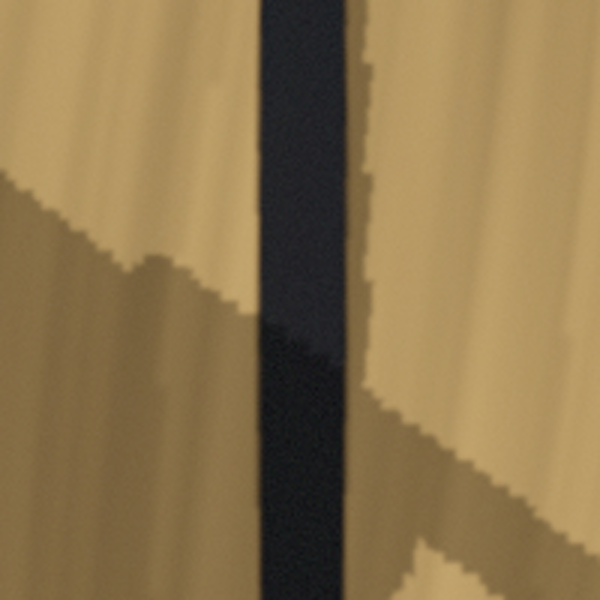

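The wrist view shows the blade at columns 260–345, but its tip is out of view. I'll check from the top camera instead.

```bash
python3 - <<'E'
from h import *
c=np.load("top3.npz");cv2.imwrite("pics/t3.png",cv2.resize(c["frame"][170:260,180:430,::-1],(800,288),interpolation=cv2.INTER_CUBIC))
E
```

```text
(no output)
```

View pics/t3.png

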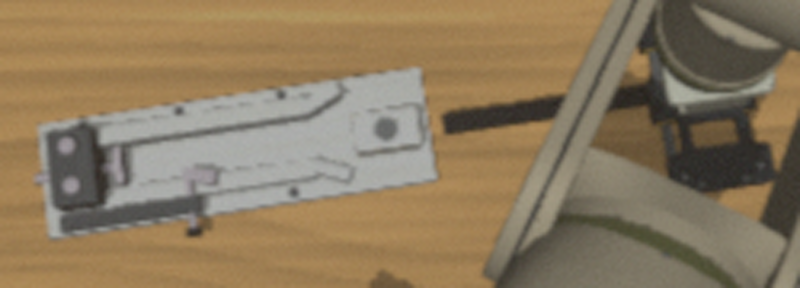

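The tip at (445,122) points at the block's rear face near (423,127). I'll feed it slowly.

inch_along(
  offsets=[0,0.004,0,0,0,0,0.008,0,0,0,0,0.012,0,0,0,0,0.015,0,0,0,0,0.018,0,0,0,0,0.021,0,0,0,0,0.024,0,0,0,0,0.028,0,0,0,0,0.032,0,0,0,0,0.036,0.001,0,0,0,0.04,0.001,0,0,0,0.044,0.002,0,0],
)

```text
clock: 6.8
eef_pos: [0.5821, -0.1956, 0.0226]
ee_rot: [-2.073, -2.36, 0.0]
wrist_force: [-0.2, 0.5, -1.1]
opening: 0.238
grip_force: 30.0
```

inch_along(
  offsets=[0,0.003,0,0,0,0,0.006,0,0,0,0,0.009,0.001,0,0,0,0.012,0.001,0,0,0,0.015,0.001,0,0,0,0.018,0.002,0,0],
)

```text
clock: 7.3
eef_pos: [0.5817, -0.1777, 0.0226]
ee_rot: [-2.073, -2.36, 0.0]
wrist_force: [-0.2, -0.3, -1.1]
opening: 0.237
grip_force: 30.0
```

inch_along(
  offsets=[0,0.003,0,0,0,0,0.006,0,0,0,0,0.009,0,0,0,0,0.012,0,0,0,0,0.015,0,0,0,0,0.018,0,0,0,0,0.021,0,0,0,0,0.024,0,0,0],
)

```text
clock: 7.97
eef_pos: [0.5787, -0.1539, 0.0226]
ee_rot: [-2.073, -2.36, -0.0]
wrist_force: [-0.7, -0.1, -1.2]
opening: 0.235
grip_force: 30.0
```

```bash
python3 - <<'E'
from bench import arm
from h import *
c=arm.capture("top");cv2.imwrite("pics/t4.png",cv2.resize(c["frame"][170:260,180:430,::-1],(800,288),interpolation=cv2.INTER_CUBIC))
E
```

```text
(no output)
```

View pics/t4.png

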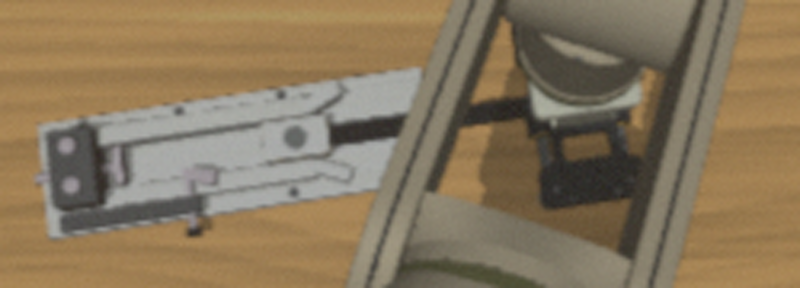

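The block is cleanly in the channel: its rear is at (330,132), its front at about (262,140), the catch is at (215,172) and the buffer at (125,165). About 103 mm is left before the buffer.

inch_along(
  offsets=[0,0.003,0,0,0,0,0.006,0,0,0,0,0.009,0,0,0,0,0.012,0,0,0,0,0.015,0,0,0,0,0.018,0,0,0,0,0.021,0,0,0,0,0.024,0,0,0,0,0.027,0,0,0,0,0.03,0,0,0,0,0.033,0,0,0,0,0.035,0,0,0,0,0.037,0,0,0],
)

```text
clock: 9.1
eef_pos: [0.574, -0.1172, 0.0227]
ee_rot: [2.073, 2.361, 0.0]
wrist_force: [0.6, -0.6, -1.1]
opening: 0.235
grip_force: 30.0
```

inch_along(
  offsets=[0,0.002,0,0,0,0,0.004,0,0,0,0,0.006,0,0,0,0,0.008,0,0,0,0,0.01,0,0,0],
)

```text
clock: 9.52
eef_pos: [0.5727, -0.1075, 0.0227]
ee_rot: [2.073, 2.36, 0.0]
wrist_force: [0.1, -1.6, -1.4]
opening: 0.237
grip_force: 30.0
```

inch_along(
  offsets=[0,0.002,0,0,0,0,0.004,0,0,0,0,0.006,0,0,0,0,0.008,0,0,0,0,0.01,0,0,0,0,0.012,0,0,0,0,0.014,0,0,0,0,0.016,0,0,0,0,0.018,0,0,0,0,0.02,0,0,0],
)

```text
clock: 10.35
eef_pos: [0.5701, -0.0875, 0.0227]
ee_rot: [2.073, 2.361, 0.0]
wrist_force: [0.7, -2.9, -1.1]
opening: 0.236
grip_force: 30.0
```

inch_along(
  offsets=[0,0.002,0,0,0,0,0.004,0,0,0,0,0.006,0,0,0,0,0.008,0,0,0,0,0.01,0,0,0,0,0.012,0,0,0,0,0.014,0,0,0,0,0.016,0,0,0,0,0.018,0,0,0,0,0.02,0,0,0,0,0.022,0,0,0,0,0.024,0,0,0],
)

```text
clock: 11.35
eef_pos: [0.567, -0.0637, 0.0227]
ee_rot: [2.073, 2.361, -0.0]
wrist_force: [1.7, -1.8, -0.7]
opening: 0.235
grip_force: 30.0
```

```bash
python3 - <<'E'
from bench import arm
from h import *
c=arm.capture("top");cv2.imwrite("pics/t5.png",cv2.resize(c["frame"][180:250,180:320,::-1],(800,400),interpolation=cv2.INTER_CUBIC))
E
```

```text
(no output)
```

View pics/t5.png

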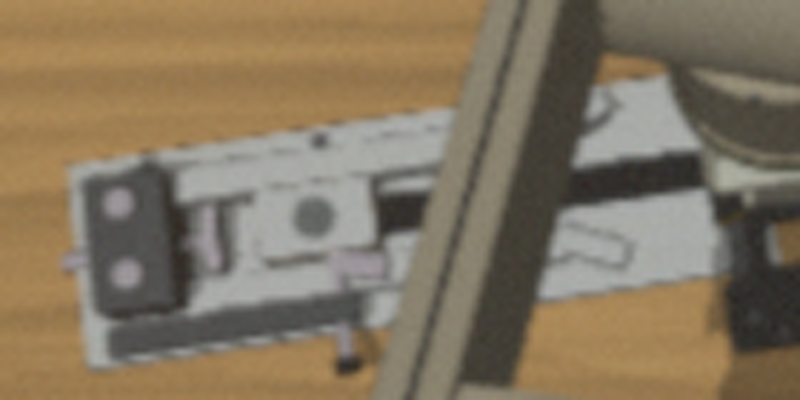

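The block spans about 258–378, the buffer face is near column 225 (about 13 mm to go), and the catch at (355,265) is pushed aside.

inch_along(
  offsets=[0,0.002,0,0,0,0,0.004,0,0,0,0,0.006,0,0,0,0,0.008,0,0,0,0,0.009,0,0,0,0,0.01,0,0,0],
)

```text
clock: 11.9
eef_pos: [0.5657, -0.0539, 0.0226]
ee_rot: [-2.073, -2.361, 0.0]
wrist_force: [-0.7, -2.2, -0.6]
opening: 0.234
grip_force: 30.0
```

inch_along(
  offsets=[0,0.001,0,0,0,0,0.002,0,0,0,0,0.003,0,0,0],
)

```text
clock: 12.15
eef_pos: [0.5653, -0.051, 0.0226]
ee_rot: [-2.073, -2.36, 0.0]
wrist_force: [0.4, -2.7, -1.7]
opening: 0.233
grip_force: 30.0
```

inch_along(
  offsets=[0,0.001,0,0,0,0,0.002,0,0,0,0,0.002,0,0,0],
)

```text
clock: 12.4
eef_pos: [0.565, -0.0488, 0.0226]
ee_rot: [-2.073, -2.36, -0.0]
wrist_force: [-0.6, -1.1, -1.5]
opening: 0.233
grip_force: 30.0
```

inch_along(
  offsets=[0,0.001,0,0,0,0,0.002,0,0,0,0,0.002,0,0,0],
)

```text
clock: 12.65
eef_pos: [0.5649, -0.0472, 0.0227]
ee_rot: [2.073, 2.36, -0.0]
wrist_force: [1.0, -2.6, -0.9]
opening: 0.234
grip_force: 30.0
```

inch_along(
  offsets=[0,0.001,0,0,0,0,0.002,0,0,0,0,0.002,0,0,0],
)

```text
clock: 12.9
eef_pos: [0.5648, -0.0457, 0.0229]
ee_rot: [2.072, 2.36, -0.001]
wrist_force: [0.7, -6.3, 0.7]
opening: 0.236
grip_force: 30.0
```

inch_along(
  offsets=[0,0.001,0,0,0,0,0.002,0,0,0,0,0.002,0,0,0],
)

```text
clock: 13.15
eef_pos: [0.5647, -0.0442, 0.023]
ee_rot: [2.072, 2.359, -0.001]
wrist_force: [0.5, -7.6, -0.8]
opening: 0.234
grip_force: 30.0
```

inch_along(
  offsets=[0,0.001,0,0,0,0,0.002,0,0,0,0,0.002,0,0,0],
)

```text
clock: 13.4
eef_pos: [0.5645, -0.0425, 0.0231]
ee_rot: [2.072, 2.359, -0.002]
wrist_force: [0.4, -7.8, -0.5]
opening: 0.237
grip_force: 30.0
```

inch_along(
  offsets=[0,0.001,0,0,0,0,0.0015,0,0,0,0,0.0015,0,0,0],
)

```text
clock: 13.65
eef_pos: [0.5644, -0.0413, 0.0232]
ee_rot: [2.072, 2.359, -0.002]
wrist_force: [1.4, -10.1, -0.0]
opening: 0.239
grip_force: 30.0
```

```bash
python3 - <<'E'
from bench import arm
from h import *
print(arm.sense()["wrist_force"])
c=arm.capture("top");a=cv2.resize(c["frame"][200:245,190:260,::-1],(560,360),interpolation=cv2.INTER_CUBIC)
c=arm.capture("scene");b=cv2.resize(c["frame"][140:200,330:410,::-1],(320,240),interpolation=cv2.INTER_CUBIC)
o=np.zeros((600,560,3),np.uint8);o[:360]=a;o[360:,:320]=b;cv2.imwrite("pics/t6.png",o)
E
```

```text
[ 1.44700155e+00 -1.00716713e+01 -9.93635548e-04]
```

View pics/t6.png

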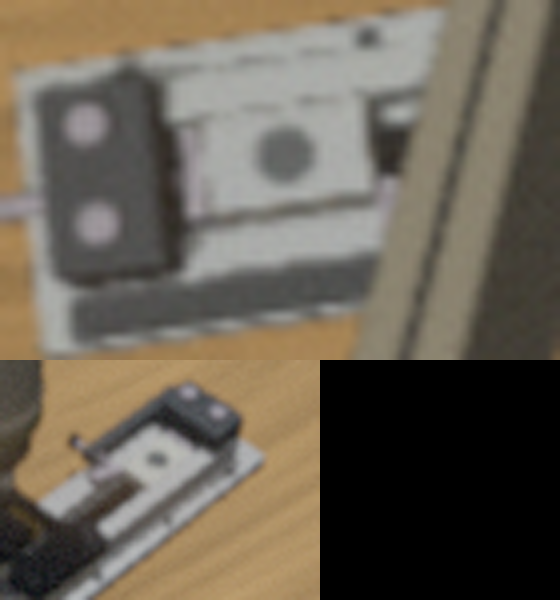

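The block is against the buffer plate at (195,170), and the catch at (387,190) seems to be just behind the block's rear edge (372). I'll press slightly more for margin, still well under 20 N.

inch_along(
  offsets=[0,0.001,0,0,0,0,0.002,0,0,0,0,0.002,0,0,0],
)

```text
clock: 14.0
eef_pos: [0.5643, -0.0397, 0.0233]
ee_rot: [2.071, 2.358, -0.002]
wrist_force: [1.2, -10.8, 0.8]
opening: 0.235
grip_force: 30.0
```

inch_along(
  offsets=[0,-0.002,0,0,0,0,-0.004,0,0,0,0,-0.008,0,0,0,0,-0.014,0,0,0,0,-0.022,0,0,0,0,-0.03,0,0,0,0,-0.04,0,0,0,0,-0.05,0,0,0,0,-0.06,0,0,0,0,-0.06,0,0,0],
)

```text
clock: 14.83
eef_pos: [0.5717, -0.0995, 0.0228]
ee_rot: [2.074, 2.358, -0.0]
wrist_force: [0.4, -0.5, -0.6]
opening: 0.238
grip_force: 30.0
```

```bash
python3 - <<'E'
from bench import arm
from h import *
c=arm.capture("top");np.savez("top7.npz",**c);a=cv2.resize(c["frame"][195:245,190:270,::-1],(800,500),interpolation=cv2.INTER_CUBIC)
cv2.imwrite("pics/t7.png",a)
E
```

```text
(no output)
```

View pics/t7.png

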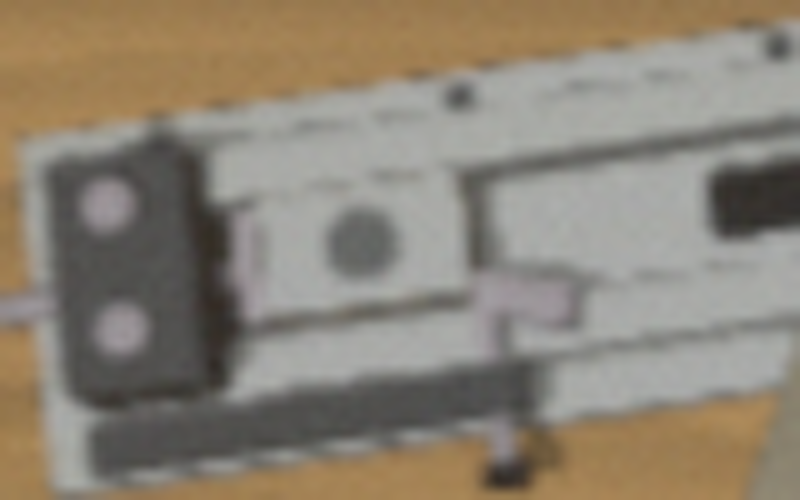

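The catch at (490,295) has snapped out behind the block's rear edge (465), and the block rests against the pressed buffer. Next I draw the stick out and take it back to where it lay.

To row units: -0.009 rad / 2 = -0.0045.

inch_along(
  offsets=[0,-0.02,0,0,0,0,-0.05,0,0,0,0,-0.085,0,0,0,0,-0.12,0,0,0,0,-0.15,0,0,0,0,-0.165,0,0,0,0,-0.175,0,-0.02,0,0,-0.19,0,-0.04,-0.0045,0,-0.21,-0.02,-0.04,-0.0045,0,-0.24,-0.05,-0.04,-0.0045,0,-0.26,-0.08,-0.04,-0.0045,0,-0.273,-0.097,-0.04,-0.0045,0,-0.273,-0.097,-0.02,-0.0045,0,-0.273,-0.097,0,-0.0045,0,-0.273,-0.097,0.006,-0.0045,0,-0.273,-0.097,0.01,-0.0045,0,-0.273,-0.097,0.011,-0.0045,0,-0.273,-0.097,0.011,-0.0045],
)

```text
clock: 16.38
eef_pos: [0.5111, -0.38, 0.0121]
ee_rot: [2.061, 2.37, 0.0]
wrist_force: [-0.3, 0.1, -1.7]
opening: 0.23
grip_force: 30.0
```

```bash
python3 - <<'E'
from bench import arm
from h import *
s=arm.sense();print(s["eef_pos"],s["wrist_force"])
c=arm.capture("wrist"); np.savez("wrist2.npz",**c); f=c["frame"]
for v in (19,60,120,170): 
    u=np.flatnonzero((f[v]<[55,55,55]).all(-1)[290:350])+290
    if len(u): print(v,u.min(),u.max())
u=np.flatnonzero(f[:40,322].max(-1)<55); print("tip row",u[:3])
a=np.load("wrist.npz")["frame"]
E
```

```text
[ 0.51106202 -0.38004412  0.01212462] [-0.29372973  0.13363189 -1.71537839]
19 307 334
60 307 334
120 307 334
170 307 333
tip row [0 1 2]
```

inch_along(
  offsets=[0,0,0,0.001,0,0,0,0,0.0015,0,0,0,0,0.0015,0],
)

```text
clock: 16.68
eef_pos: [0.5108, -0.3806, 0.0108]
ee_rot: [2.062, 2.369, -0.0]
wrist_force: [-0.7, 0.2, -1.6]
opening: 0.235
grip_force: 30.0
```

```bash
python3 -c "
from bench import arm;s=arm.sense();print(s['eef_pos'],s['wrist_torque'])"
```

```text
[ 0.51083359 -0.38055633  0.01075557] [-0.11938842  0.04801402  0.00488554]
```

inch_along(
  offsets=[0,0,0,0.001,0,0,0,0,0.001,0,0.3,0,0,0.001,0,0.4,0,0,0.001,0,0.6,0,0,0.001,0,0.6,0,0,0.001,0,0.7,0,0,0.001,0,0.8,0,0,0.001,0,0.8,0,0,0.001,0,0.8,0,0,0.001,0,0.8,0,0,0.001,0,0.8,0,0,0.001,0,0.8,0,0,0.001,0,0.8,0,0,-0.02,0,0.8,0,0,-0.05,0,0.8,0,0,-0.09,0,0.8,0,0,-0.13,0,0.8,0,0,-0.17,0,0.8,0,0,-0.2,0,0.8,0,0,-0.2,0],
)

```text
clock: 18.35
eef_pos: [0.5134, -0.383, 0.2199]
ee_rot: [2.054, 2.36, -0.0]
wrist_force: [0.9, -1.1, 0.5]
opening: 0.798
grip_force: 0.0
```

```bash
python3 - <<'E'
from bench import arm
from h import *
c=arm.capture("top");d=arm.capture("scene")
a=cv2.resize(c["frame"][90:330,170:490,::-1],(640,480)); b=d["frame"][100:270,180:470,::-1]; b=cv2.resize(b,None,fx=.55,fy=.55)
o=np.zeros((580,640,3),np.uint8);o[:480]=a;o[482:482+b.shape[0],:b.shape[1]]=b;cv2.imwrite("pics/end.png",o)
w=arm.capture("wrist");f=w["frame"];k=f.max(2)<55;P=w["range_z"]
k0=k.copy();k[:,:290]=0;k[:,350:]=0;k[240:]=0
for v in range(10,240,15):
    u=np.flatnonzero(k[v])
    if len(u): print(v,fray(w,[u.mean(),v],.01)[0,:2].round(4),u.min(),u.max(),P[v,int(u.mean())])
print(arm.sense()["eef_pos"])
E
```

```text
40 [ 0.4882 -0.2161] 314 325 0.3312691
55 [ 0.4903 -0.2348] 313 325 0.33600286
70 [ 0.4928 -0.2531] 313 325 0.341425
85 [ 0.4953 -0.2711] 313 325 0.3447303
100 [ 0.4978 -0.2889] 313 325 0.34984013
115 [ 0.5003 -0.3066] 313 325 0.35498288
130 [ 0.5033 -0.3242] 314 325 0.3594982
145 [ 0.5058 -0.342 ] 314 325 0.36430836
160 [ 0.5077 -0.36  ] 313 325 0.36850607
175 [ 0.5108 -0.3781] 311 328 0.33712116
190 [ 0.5128 -0.3967] 310 328 0.3430176
[ 0.51044872 -0.38042736  0.21010907]
```

View pics/end.png

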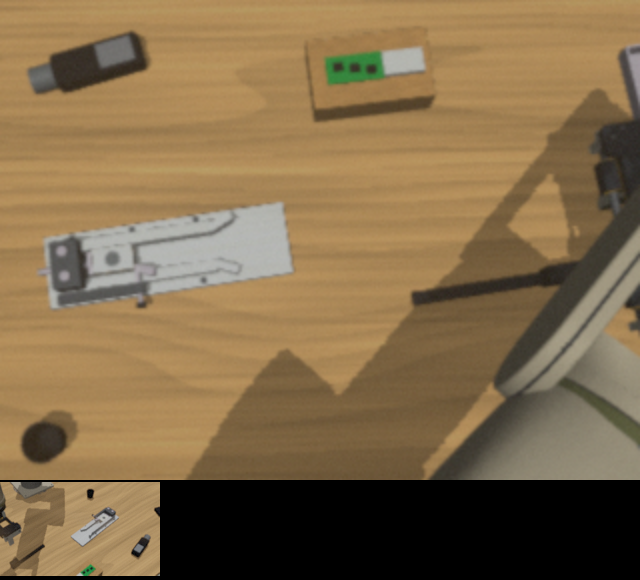

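The block is held at (112,258) by the catch at (147,268). The stick lies flat with its tip at (415,298), and the cap, handset and carton are undisturbed.

```bash
python3 -c "
from bench import arm;print(arm.job_done())"
```

```text
the job is handed in; nothing more can be done
None
```

The job is handed in at about 18.5 s: the sample block is held between the catch and the buffer, the highest push force I read was about 11 N, and the stick lies flat back in its original place with nothing else disturbed.

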